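# Sort sand-levelling battens by length into their sloping racks

### The job

Put the wooden sand-levelling battens away by length, so that each of the three sloping racks (short, middle, long) holds its own two battens, one lying fully down in each trough; a middle batten has been left in the long rack by mistake, and a long one and a short one lie on the table. Set each batten down gently along the slope, without dropping it, and leave everything else on the table where it is.

Things in the scene. Friction and masses are not known exactly. Their poses are not given: they have to be found in the camera images.
- short_1_center (a point): short batten: loose straight wooden bar with brass ends, 80 mm long (its x), 24 mm wide (y), 26 mm thick (z); starts lying flat on the table to the right, in any order among the other one, the jar and the brown rock, at any yaw. The point is its centre (13 mm above its underside). The two ends are alike.
- short_2_center (a point): short batten: loose straight wooden bar with brass ends, 80 mm long (its x), 24 mm wide (y), 26 mm thick (z); starts already right in a trough of the short rack, against its lower end. The point is its centre (13 mm above its underside). The two ends are alike.
- middle_1_center (a point): middle batten: loose straight wooden bar with brass ends, 115 mm long (its x), 24 mm wide (y), 26 mm thick (z); starts left by mistake in one trough of the long rack, against its lower end. The point is its centre (13 mm above its underside). The two ends are alike.
- middle_2_center (a point): middle batten: loose straight wooden bar with brass ends, 115 mm long (its x), 24 mm wide (y), 26 mm thick (z); starts already right in a trough of the middle rack, against its lower end. The point is its centre (13 mm above its underside). The two ends are alike.
- long_1_center (a point): long batten: loose straight wooden bar with brass ends, 150 mm long (its x), 24 mm wide (y), 26 mm thick (z); starts already right in a trough of the long rack, against its lower end. The point is its centre (13 mm above its underside). The two ends are alike.
- long_2_center (a point): long batten: loose straight wooden bar with brass ends, 150 mm long (its x), 24 mm wide (y), 26 mm thick (z); starts lying flat on the table to the right, in any order among the other one, the jar and the brown rock, at any yaw. The point is its centre (13 mm above its underside). The two ends are alike.
- short_trough_a (a point): trough a (left, +y) of the short rack. The point is where a rightly laid batten's centre is: mid-trough, 13 mm out from its floor. x runs along the trough, up the slope (32 degrees from level) away from the robot; y across it to the left; z square out of the slope. Trough 90 mm long, 30 mm wide, walls 9 mm high (a batten stands 17 mm proud)
- short_trough_b (a point): trough b (right, -y) of the short rack. The point is where a rightly laid batten's centre is: mid-trough, 13 mm out from its floor. x runs along the trough, up the slope (32 degrees from level) away from the robot; y across it to the left; z square out of the slope. Trough 90 mm long, 30 mm wide, walls 9 mm high (a batten stands 17 mm proud)
- short_rack: fixed sloping wooden rack with two troughs (middle to middle 58 mm) for 80 mm battens; 104 mm wide, at most 135 mm tall, its ends reach 10 mm past the troughs. Origin under its middle, x away from the robot. The racks stand side by side about 125 mm apart, in any order, on a grey mat 3 mm thick. A laid batten may rest or slide anywhere in the 10 mm of spare length.
- middle_trough_a (a point): trough a (left, +y) of the middle rack. The point is where a rightly laid batten's centre is: mid-trough, 13 mm out from its floor. x runs along the trough, up the slope (32 degrees from level) away from the robot; y across it to the left; z square out of the slope. Trough 125 mm long, 30 mm wide, walls 9 mm high (a batten stands 17 mm proud)
- middle_trough_b (a point): trough b (right, -y) of the middle rack. The point is where a rightly laid batten's centre is: mid-trough, 13 mm out from its floor. x runs along the trough, up the slope (32 degrees from level) away from the robot; y across it to the left; z square out of the slope. Trough 125 mm long, 30 mm wide, walls 9 mm high (a batten stands 17 mm proud)
- middle_rack: fixed sloping wooden rack with two troughs (middle to middle 58 mm) for 115 mm battens; 104 mm wide, at most 135 mm tall, its ends reach 10 mm past the troughs. Origin under its middle, x away from the robot. The racks stand side by side about 125 mm apart, in any order, on a grey mat 3 mm thick. A laid batten may rest or slide anywhere in the 10 mm of spare length.
- long_trough_a (a point): trough a (left, +y) of the long rack. The point is where a rightly laid batten's centre is: mid-trough, 13 mm out from its floor. x runs along the trough, up the slope (32 degrees from level) away from the robot; y across it to the left; z square out of the slope. Trough 160 mm long, 30 mm wide, walls 9 mm high (a batten stands 17 mm proud)
- long_trough_b (a point): trough b (right, -y) of the long rack. The point is where a rightly laid batten's centre is: mid-trough, 13 mm out from its floor. x runs along the trough, up the slope (32 degrees from level) away from the robot; y across it to the left; z square out of the slope. Trough 160 mm long, 30 mm wide, walls 9 mm high (a batten stands 17 mm proud)
- long_rack: fixed sloping wooden rack with two troughs (middle to middle 58 mm) for 150 mm battens; 104 mm wide, at most 135 mm tall, its ends reach 10 mm past the troughs. Origin under its middle, x away from the robot. The racks stand side by side about 125 mm apart, in any order, on a grey mat 3 mm thick. A laid batten may rest or slide anywhere in the 10 mm of spare length.
- powder_jar: bystander: glass jar of white powder with a cork, 44 mm across, 70 mm tall; the origin is at the centre of its underside
- rock_brown: bystander: small brown rock, 30 x 60 mm, 24 mm tall, among the battens on the table; the origin is at the centre of its underside
- stone_tall: bystander: tall split grey stone, 46 x 69 mm, 114 mm tall, standing at the front edge; the origin is at the centre of its underside
- brass_dish: bystander: shallow brass dish, 60 mm across, 13 mm tall, at the back; the origin is at the centre of its underside
- tweezers: bystander: straight steel tweezers, 129 mm long, lying in front of the fixed drawer chest (194 mm tall, between y = -0.30 and -0.02; its part-open top drawer with its knobs reaches forward to x = 0.61, so carried battens must be kept back from it or above it); the origin is at the centre of its underside
- sand_box_6: bystander: clear flat case of white sand, 108 x 68 x 28 mm, at the front edge; the origin is at the centre of its underside
Things that resemble listed ones, but are neither listed nor needed, are in the scene too. Leave any turquoise look-alike of the part that bears middle_2_center alone.

How it is judged:
By the outcome, as a careful person would: the job done as asked, in the order asked, and still so for the second after the job is handed in, with the robot touching nothing.
It also fails if it takes over 67 s, if anything falls off the work surface, if the arm or the gripper's body presses on something with over 40 N, if the wrist force passes 120 N, or if a joint passes its speed limit or range.

### The arm

A 7-joint arm with a two-finger parallel gripper is mounted at the origin on a cart in front of the work surface, level with it; the furniture and walls round the work are solid. World frame = base frame: x ahead of the robot, y to its left, z up, the work surface at z = 0. Lengths are in m, angles in rad, forces in N, time in s.
With the tool pointing down it reaches from about 0.425 to 0.8 m from the base axis. Payload 8.3 kg.
Tool frame: the origin (TCP) lies on the centre line of the jaws, within the pads' length; the fingertips stand 11 mm ahead of it and the grasp point (between the pads) lies 8 mm behind it (r.tcp_to_tips is the distance from the TCP to the fingertips, in m); z points along the fingers, y is the line along which they close (so a half turn about z gives the same grasp; the last joint's range is limited). The gripper opens to 85 mm and grips with 20 to 120 N. Pads are 22 mm wide; open, the fingers measure 114 mm over their backs; the gripper's body (76 mm by 85 mm) begins 54 mm behind the grasp point. The pads swing forward as they close: fully open they stand 13 mm farther back than shut.
Start: joints at [1.137, 0.383, 0.016, 1.37, -0.006, 1.388, -0.046], TCP at [0.227, -0.582, 0.242] pointing down, gripper open.
Joint ranges: [-2.95, 2.95], [-0.25, 2.06], [-1.52, 1.56], [0.18, 2.33], [-1.44, 4.58], [0.02, 2.06], [-3.01, 3.01]. Speed limits (rad/s): [2.39, 2.39, 3.01, 3.01, 3.14, 3.14, 3.14].

### API

Orientations are given as a rotation vector (axis times angle).
In Python, from bench import r, imaging, job gives the robot as it stands.
- The arm moves only by the shell command python3 -m jog 'ROWS' [FORCE]. ROWS is JSON, a list that holds one entry, the list of rows, each a list of 7 numbers: the shift along the tool's x, y, z in cm, then the turn, a rotation vector about the tool's x, y, z in degrees, then the opening, from 0 (shut) to 1 (fully open). A call has 1 to 12 rows; each row is the pose to reach, as a shift and turn from the pose commanded when the call began, along the tool's axes at that moment; what a row does not reach only later rows make up. A row lasts 1/10 s, in which the tool goes at most 50 mm and 8.59 degrees, less where a joint would pass 70% of its speed; a pose out of reach is approached as far as the arm can. A call with a gripper value outside its range is refused whole. The fingers move at their own pace and stop on an object; FORCE is the grip in N (left out, the last holds). Time passes only in rows, so rows that repeat a pose let the fingers close. It gives the time, the measured TCP pose, the force, the opening and the grip force at its end, in the units of the state.
- r.sense(): the state, without advancing time (a new reading comes with each control period).
- imaging.camera(name): name is "scene" or "side" or "wrist"; returns a dict with "image" (420x560x3 uint8, red, green, blue), "fx", "fy", "cx", "cy" (pixels), "dist_coeffs" ([k1, k2, p1, p2, k3] as OpenCV has them; the pictures are not rectified), "eye" and "attitude" of the camera in the world; the wrist camera has in their place "mount" (4x4, takes a point from camera to tool coordinates, whose origin is the TCP and whose axes are the flange's). Camera axes: x right, y down, z forward; pixel columns grow to the right and rows downward; lengths in m; the calibration is good to about 2 mm. A picture is of the moment at which its call begins: read the wrist's pose just before it. There is no depth.
- job.hand_in(): hands the job in; it is judged then, once.
The state is a dict: "time_s": time; "joint_pos": joint angles; "qd": joint speeds; "tau": joint torques, N m; "ee_pos": TCP position; "eef_rot": TCP orientation; "wrist_force": force on the tool from outside, world axes, zero at the start; "moment": the same for the moment, N m; "width": finger opening in m; "grip_force": force on a finger pad.
Only numpy, scipy, OpenCV 4.12 (cv2) and the standard library are available. Lean on these libraries where they do the work, as an engineer would, in place of code of your own. Each camera call takes 0.05 s, during which the arm holds its last target. There are 200 camera calls.

## Working session

There is one attempt and no reset: what is moved stays moved. The work goes in short steps, Python scripts to look and compute and a shell command to move; the robot and the scene stay as the last step left them, time stands still between calls to the robot, and variables do not carry over. Pictures are saved under pics/ and viewed, at most 10 in all, crops included, and the job is handed in when it is done.

```bash
ls; mkdir -p pics
python3 - <<'E'
from bench import r, imaging
import cv2,json,pickle
s=r.sense(); print({k:s[k] for k in('time_s','ee_pos','eef_rot','width')})
for n in("scene","side"):
    c=imaging.camera(n); pickle.dump(c,open(f'pics/{n}.pkl','wb'))
    print(n,{k:c[k] for k in c if k!='image'})
    cv2.imwrite(f'pics/{n}0.png',cv2.resize(c['image'][:,:,::-1],(800,600),interpolation=cv2.INTER_CUBIC))
E
```

```text
pics
{'time_s': 0.0, 'ee_pos': array([ 0.22631397, -0.58206306,  0.24126236]), 'eef_rot': array([-3.08583841e+00, -5.78757463e-01,  6.07592520e-04]), 'width': 0.08525504868577964}
scene {'fx': 425.1037579154374, 'fy': 425.1037579154374, 'cx': 272.1207425625487, 'cy': 206.67469202313154, 'dist_coeffs': array([-0.13416166,  0.        ,  0.        ,  0.        ,  0.        ]), 'eye': array([-0.11498175, -1.11379215,  1.09610734]), 'attitude': array([-2.11411524,  0.51514191, -0.26537214])}
side {'fx': 388.45775410393503, 'fy': 388.45775410393503, 'cx': 280.7203568080217, 'cy': 206.6640065415336, 'dist_coeffs': array([0.03146892, 0.        , 0.        , 0.        , 0.        ]), 'eye': array([0.48937899, 1.21419442, 0.86628474]), 'attitude': array([-0.12480695,  2.79910118, -1.38964234])}
```

View pics/scene0.png

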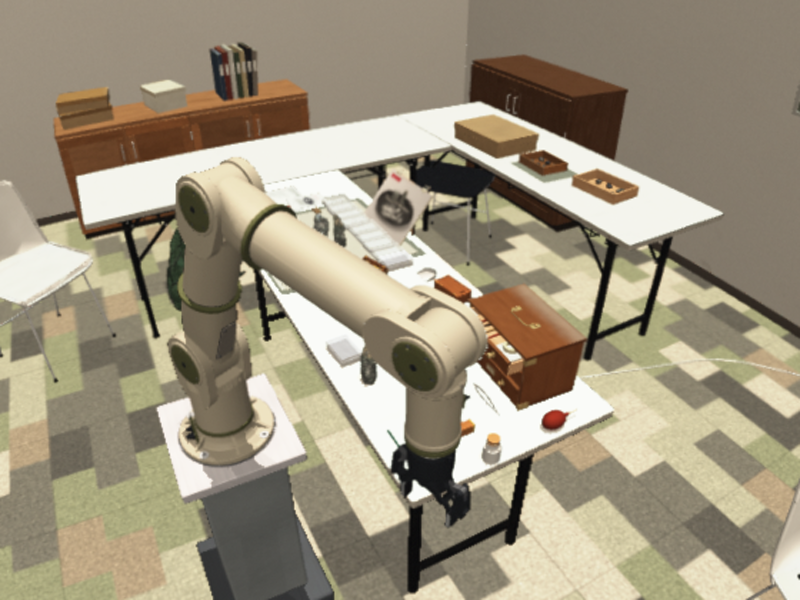

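View pics/side0.png

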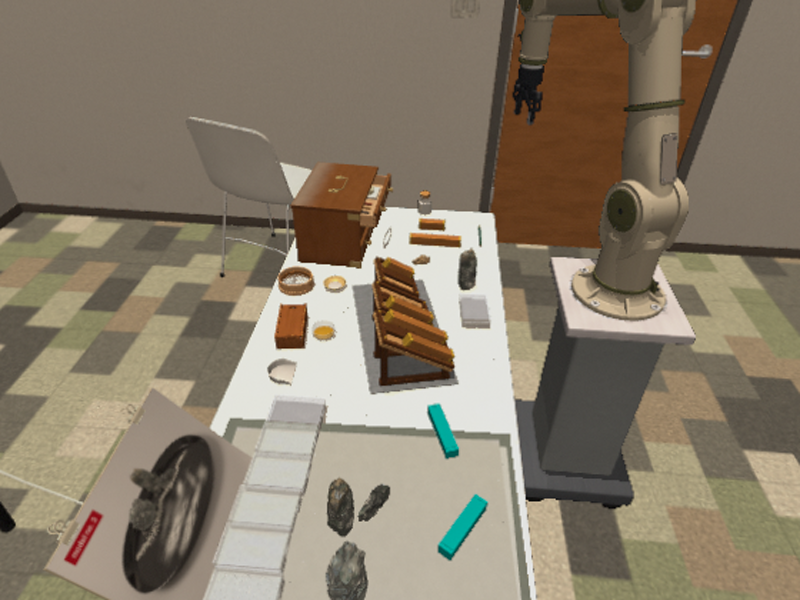

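The side view shows the racks at about (375-455, 255-390). The table battens are at (432,224), short, and (435,240), long. The jar is at (424,202), the brown rock at (421,259), and the turquoise look-alikes at (442,430) and (463,525).

```bash
cat > h.py <<'E'
import numpy as np,cv2,pickle
from scipy.spatial.transform import Rotation as R
from bench import r,imaging
def K(c): return np.array([[c['fx'],0,c['cx']],[0,c['fy'],c['cy']],[0,0,1]])
def pose(c):
    if 'mount' in c: return c['T'][:3,:3]@c['mount'][:3,:3], c['T'][:3,:3]@c['mount'][:3,3]+c['T'][:3,3]
    return R.from_rotvec(c['attitude']).as_matrix(), np.array(c['eye'])
def ray(c,uv):
    p=cv2.undistortPoints(np.array([[uv]],float),K(c),c['dist_coeffs'])[0,0]
    A,e=pose(c); return e,A@np.array([p[0],p[1],1])
def onz(c,uv,z=0):
    e,d=ray(c,uv); return e+d*(z-e[2])/d[2]
def proj(c,P):
    A,e=pose(c); q=(np.atleast_2d(P)-e)@A
    return cv2.projectPoints(q,np.zeros(3),np.zeros(3),K(c),c['dist_coeffs'])[0][:,0]
def cam(n):
    s=r.sense(); c=imaging.camera(n)
    T=np.eye(4);T[:3,:3]=R.from_rotvec(s['eef_rot']).as_matrix();T[:3,3]=s['ee_pos'];c['T']=T;return c
def save(f,im): cv2.imwrite(f,im[:,:,::-1])
def go(p,Rt,s=None):
    "shift cm & turn deg in tool axes from measured pose to target p, matrix Rt"
    s=s or r.sense(); A=R.from_rotvec(s['eef_rot']).as_matrix()
    print('shift',np.round(A.T@(np.array(p)-s['ee_pos'])*100,2),'turn',np.round(np.degrees(R.from_matrix(A.T@Rt).as_rotvec()),2))
def down(yaw,tilt=0):
    "tool down, x axis at yaw(deg); tilt about world y(deg)"
    y=np.radians(yaw);x=np.array([np.cos(y),np.sin(y),0]);z=np.array([0,0,-1.]);M=np.stack([x,np.cross(z,x),z],1)
    return R.from_euler('y',tilt,degrees=True).as_matrix()@M
E
python3 - <<'E'
from h import *
c=pickle.load(open('pics/side.pkl','rb'));im=c['image']
a=cv2.resize(im[175:277,245:335],None,fx=5.4,fy=5.4,interpolation=cv2.INTER_CUBIC)
b=cv2.resize(im[130:190,270:350],None,fx=3.8,fy=3.8,interpolation=cv2.INTER_CUBIC)
o=np.zeros((a.shape[0],a.shape[1]+b.shape[1],3),np.uint8);o[:,:a.shape[1]]=a;o[:b.shape[0],a.shape[1]:]=b
print(o.shape);save('pics/crop1.png',o)
for u in [(432,224),(412,240),(460,240),(424,210),(421,261),(478,236),(388,237),(455,385),(370,390),(355,285),(420,280)]:
    print(u,onz(c,(u[0]*.7,u[1]*.7)).round(3))
w=cam('wrist');print(w['mount'],w['fx'])
E
```

```text
(551, 790, 3)
(432, 224) [ 0.491 -0.299  0.   ]
(412, 240) [ 0.547 -0.197  0.   ]
(460, 240) [ 0.404 -0.214  0.   ]
(424, 210) [ 0.52  -0.386  0.   ]
(421, 261) [ 0.515 -0.088  0.   ]
(478, 236) [ 0.35  -0.243  0.   ]
(388, 237) [ 0.619 -0.206  0.   ]
(455, 385) [ 0.419  0.379 -0.   ]
(370, 390) [0.597 0.411 0.   ]
(355, 285) [0.682 0.045 0.   ]
(420, 280) [0.513 0.004 0.   ]
[[ 1.57026644e-04 -9.62697705e-01 -2.70579200e-01  6.77596193e-02]
 [ 9.99999927e-01  2.45325422e-04 -2.92511727e-04 -2.84433395e-04]
 [ 3.47980324e-04 -2.70579134e-01  9.62697674e-01 -1.31874478e-01]
 [ 0.00000000e+00  0.00000000e+00  0.00000000e+00  1.00000000e+00]] 351.4812063070958
```

View pics/crop1.png

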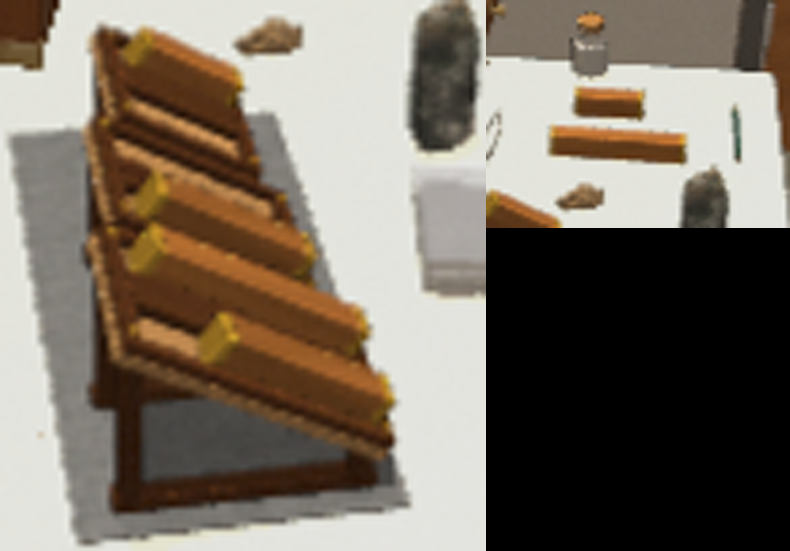

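The racks from +y run long, middle, short. Long a (near) holds middle_1, and b holds long_1. Middle a is filled and b is empty. Short b is filled and a is empty. Short_1 and long_2 lie on the table with the jar beyond and the rock nearer. Next step is wrist views.

Run:
```python
from h import *
go([0.42,-0.25,0.36],down(0)); print(r.tcp_to_tips, r.sense()['time_s'])
```

```text
shift [ 30.09 -23.96 -11.82] turn [-9.000e-02  2.000e-02  2.125e+01]
0.011 0.15
```

```bash
python3 -m jog '[[[2,-2,-4,0,0,2,1],[6,-5,-7,0,0,6,1],[10,-8,-10,0,0,10,1],[14,-11,-12,0,0,14,1],[18,-14.5,-12,0,0,18,1],[22,-17.5,-12,0,0,21,1],[26,-21,-12,0,0,21.2,1],[29,-23,-12,0,0,21.2,1],[30,-24,-12,0,0,21.2,1],[30,-24,-12,0,0,21.2,1],[30,-24,-12,0,0,21.2,1],[30,-24,-12,0,0,21.2,1]]]'
python3 - <<'E'
from h import *
c=cam('wrist');pickle.dump(c,open('pics/w1.pkl','wb'));save('pics/w1.png',cv2.resize(c['image'],(800,600),interpolation=cv2.INTER_CUBIC))
print(r.sense()['time_s']);go([0.44,0.17,0.40],down(0))
E
```

```text
time_s: 1.35
ee_pos: [0.4183, -0.2515, 0.3621]
eef_rot: [3.142, -0.002, -0.001]
wrist_force: [-0.7, 0.1, 0.3]
width: 0.0854
grip_force: 0.0
1.4
shift [  2.08 -42.16  -3.79] turn [-0.    0.03 -0.11]
```

View pics/w1.png

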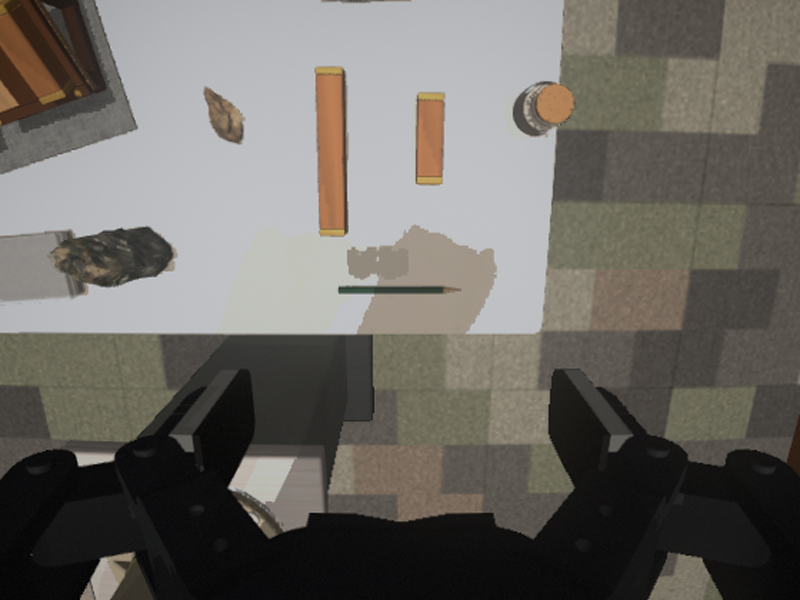

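The wrist view shows the long batten at (317-347, 68-235), the short at (417-443, 94-184), the jar at (553,105), the rock at (225,115), a pencil at (400,290), and the rack mat's corner at (135,128). The racks look yawed by about 18°.

```bash
python3 -m jog '[[[0.5,-3,-2,0,0,0,1],[1,-8,-4,0,0,0,1],[2,-13,-4,0,0,0,1],[2,-18,-4,0,0,0,1],[2,-23,-4,0,0,0,1],[2,-28,-4,0,0,0,1],[2,-33,-4,0,0,0,1],[2,-38,-4,0,0,0,1],[2,-41,-4,0,0,0,1],[2,-42,-4,0,0,0,1],[2,-42,-4,0,0,0,1],[2,-42,-4,0,0,0,1]]]'
python3 - <<'E'
from h import *
c=cam('wrist');pickle.dump(c,open('pics/w2.pkl','wb'));save('pics/w2.png',cv2.resize(c['image'],(800,600),interpolation=cv2.INTER_CUBIC))
d=pickle.load(open('pics/w1.pkl','rb'))
for n,q in (('long',[(317,68),(344,68),(347,235),(320,235)]),('short',[(418,94),(443,94),(442,184),(417,184)])):
    P=np.array([onz(d,(a*.7,b*.7),.026) for a,b in q]);m=(P[0]+P[1]-P[2]-P[3])/2
    print(n,P.mean(0).round(4),np.linalg.norm(m).round(4),np.degrees(np.arctan2(m[1],m[0])).round(2))
E
```

```text
time_s: 2.6
ee_pos: [0.4395, 0.1679, 0.4021]
eef_rot: [3.141, -0.003, -0.001]
wrist_force: [-0.1, -0.5, -0.7]
width: 0.0851
grip_force: 0.0
long [ 0.4823 -0.1892  0.026 ] 0.1477 -0.81
short [ 0.4948 -0.2779  0.026 ] 0.0785 0.03
```

View pics/w2.png

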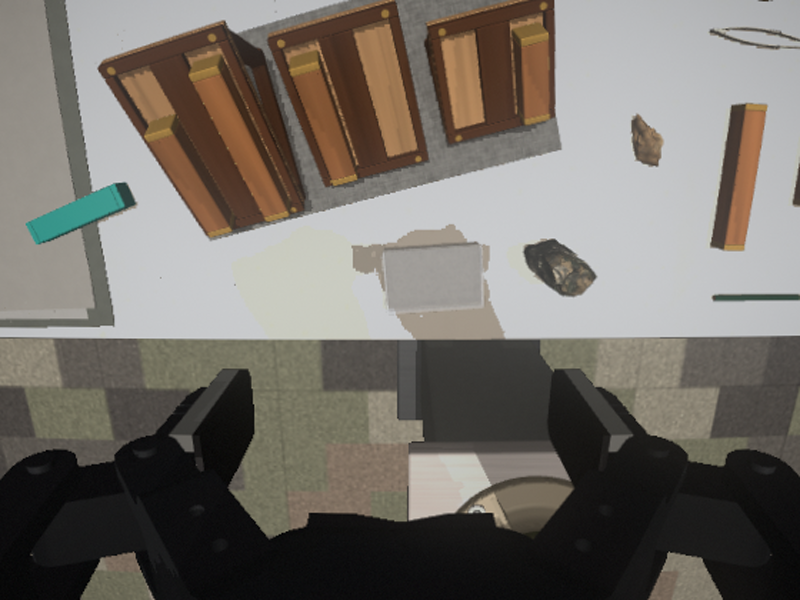

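The wrist view shows all three racks from above: long at (100-305, 20-240) with middle_1 in its left trough, middle at (270-425, 0-185) with the right trough empty, short at (428-555, 0-143) with the left trough empty. I'll enlarge it to read the corners and fit the geometry.

Run:
```python
from h import *
c=pickle.load(open('pics/w2.pkl','rb'));im=c['image']
save('pics/crop2.png',cv2.resize(im[0:172,64:294],None,fx=3.478,fy=3.478,interpolation=cv2.INTER_CUBIC)[:600,:800])
b=pickle.load(open('pics/side.pkl','rb'))['image']
```

```text
(no output)
```

View pics/crop2.png

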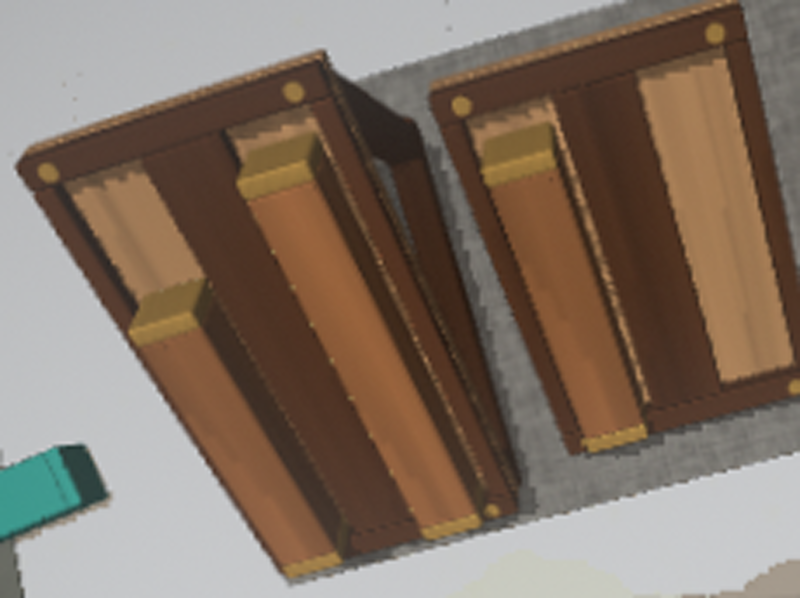

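```bash
cat > fit.py <<'E'
from h import *
from scipy.optimize import least_squares
w=pickle.load(open('pics/w2.pkl','rb'));sd=pickle.load(open('pics/side.pkl','rb'))
f2=lambda x,y:(x/3.478+64,y/3.478); f8=lambda x,y:(x*.7,y*.7); f1=lambda x,y:(x/5.4+245,y/5.4+175)
obs={'long':(160,[  # u,v,n mm
 (85,47,9,w,f2(47,173)),(85,-47,9,w,f2(293,91)),(-85,-47,9,w,f2(491,510)),
 (35,41,26,w,f2(133,330)),(35,17,26,w,f2(205,303)),(-80,41,26,w,f2(290,580)),(-80,17,26,w,f2(340,563)),
 (70,-17,26,w,f2(240,182)),(70,-41,26,w,f2(318,152)),(-80,-17,26,w,f2(425,540)),(-80,-41,26,w,f2(480,527)),
 (90,52,9,sd,f1(118,340)),(90,-52,9,sd,f1(95,238)),(-90,52,9,sd,f1(391,437)),(-80,41,26,sd,f1(393,380)),(-80,-17,26,sd,f1(368,318))]),
'middle':(125,[
 (67.5,47,9,w,f2(461,105)),(67.5,-47,9,w,f2(715,33)),(-67.5,-47,9,w,f2(795,386)),
 (52.5,41,26,w,f2(483,168)),(52.5,17,26,w,f2(556,150)),(-62.5,41,26,w,f2(585,452)),(-62.5,17,26,w,f2(645,440)),
 (72.5,-52,9,sd,f1(90,125)),(-62.5,41,26,sd,f1(315,245))]),
'short':(90,[
 (50,47,9,w,f8(441,31)),(-50,47,9,w,f8(458,138)),(50,-47,9,w,f8(545,5)),
 (35,-17,26,w,f8(515,41)),(35,-41,26,w,f8(546,35)),(-45,-17,26,w,f8(525,124)),(-45,-41,26,w,f8(550,121)),
 (55,-52,9,sd,f1(97,35)),(-45,-17,26,sd,f1(241,82))])}
def fr(yaw,s=32):
    return (R.from_euler('z',yaw,degrees=True)*R.from_euler('y',-s,degrees=True)).as_matrix()
out={}
def res(p,k,sep=False):
    F=fr(p[3]);e=[]
    for u,v,n,c,px in obs[k][1]:
        vv=v+(p[4] if n==26 and v>0 else p[5] if n==26 else 0)
        e.append((proj(c,p[:3]+F@np.array([u,vv,n])/1000)[0]-px))
    return np.array(e)
if __name__=='__main__':
    for k,y in(('long',.28),('middle',.16),('short',.04)):
        q=least_squares(lambda p:np.r_[res(p,k).ravel(),p[4:]/2],[.52,y,.08,15,0,0],loss='soft_l1').x
        # the trough centre n=13
        F=fr(q[3]);out[k]=(q[:3],q[3])
        print(k,q.round(4));print(np.hypot(*res(q,k).T).round(1))
        for t,v in(('a',29),('b',-29)):print('  trough',t,(q[:3]+F@np.array([0,v,13])/1000).round(4))
    pickle.dump(out,open('racks.pkl','wb'))
E
python3 fit.py
```

```text
long [ 0.5154  0.3341  0.079  13.2202 -3.8972 -2.9107]
[3.8 4.9 1.6 1.2 2.2 1.  1.8 0.5 2.5 0.7 1.1 0.7 4.2 1.3 3.6 2.6]
  trough a [0.5021 0.3608 0.09  ]
  trough b [0.5154 0.3043 0.09  ]
middle [ 0.5489  0.2096  0.0642 13.0722 -1.7852  0.    ]
[4.4 3.6 0.9 0.1 0.6 0.3 1.  1.8 3.8]
  trough a [0.5356 0.2363 0.0753]
  trough b [0.5487 0.1798 0.0753]
short [ 0.5763  0.08    0.0481 15.649   0.      2.4993]
[3.9 0.4 2.4 2.3 1.3 0.9 2.1 1.  2.9]
  trough a [0.5618 0.1061 0.0591]
  trough b [0.5775 0.0503 0.0591]
```

Run:
```python
from fit import *
for k,y in(('long',.33),('middle',.21),('short',.08)):
  for only in (w,None):
    sel=[i for i,o in enumerate(obs[k][1]) if only is None or o[3] is only]
    q=least_squares(lambda p:np.r_[res(p,k)[sel].ravel(),p[4:]/2],[.52,y,.08,15,0,0],loss='soft_l1').x
    print(k,only is None,q.round(4));print(*[tuple(v) for v in res(q,k).round(1)])
```

```text
long False [ 0.5157  0.3349  0.0746 13.0303 -2.6108 -2.1735]
(np.float64(-2.2), np.float64(-0.0)) (np.float64(5.7), np.float64(0.1)) (np.float64(1.6), np.float64(-0.6)) (np.float64(-0.1), np.float64(-1.1)) (np.float64(-1.9), np.float64(1.3)) (np.float64(-0.6), np.float64(-1.5)) (np.float64(1.2), np.float64(-0.7)) (np.float64(0.7), np.float64(0.2)) (np.float64(-1.0), np.float64(2.9)) (np.float64(-0.3), np.float64(0.3)) (np.float64(0.5), np.float64(0.0)) (np.float64(0.5), np.float64(1.1)) (np.float64(0.5), np.float64(-2.9)) (np.float64(0.1), np.float64(2.5)) (np.float64(-0.6), np.float64(5.2)) (np.float64(-0.1), np.float64(4.0))
long True [ 0.5154  0.3341  0.079  13.2202 -3.8972 -2.9107]
(np.float64(-3.8), np.float64(-0.1)) (np.float64(4.8), np.float64(-0.7)) (np.float64(1.6), np.float64(-0.2)) (np.float64(-0.3), np.float64(-1.2)) (np.float64(-1.9), np.float64(1.2)) (np.float64(-0.1), np.float64(-1.0)) (np.float64(1.8), np.float64(-0.2)) (np.float64(0.2), np.float64(-0.4)) (np.float64(-1.2), np.float64(2.2)) (np.float64(0.1), np.float64(0.7)) (np.float64(1.0), np.float64(0.3)) (np.floa
[... 1017 characters left out ...]
64(-1.1), np.float64(3.9)) (np.float64(-0.2), np.float64(-0.2)) (np.float64(1.8), np.float64(0.7)) (np.float64(2.3), np.float64(0.0)) (np.float64(0.1), np.float64(-1.2)) (np.float64(-0.5), np.float64(0.3)) (np.float64(-0.7), np.float64(-2.4)) (np.float64(-1.0), np.float64(0.4)) (np.float64(-0.7), np.float64(3.7))
short True [ 0.5763  0.08    0.0481 15.649   0.      2.4993]
(np.float64(-1.3), np.float64(3.7)) (np.float64(-0.4), np.float64(0.2)) (np.float64(2.4), np.float64(0.3)) (np.float64(2.3), np.float64(-0.0)) (np.float64(0.3), np.float64(-1.2)) (np.float64(-0.5), np.float64(0.7)) (np.float64(-0.6), np.float64(-2.0)) (np.float64(-0.8), np.float64(-0.5)) (np.float64(-0.5), np.float64(2.9))
```

```bash
cat > fit2.py <<'E'
from fit import *
ks=['long','middle','short']
for k in ks:  # drop doubtful side batten corners
    obs[k]=(obs[k][0],[o for o in obs[k][1] if not(o[3] is sd and o[2]==26)])
def resj(p,full=False):
    a=[]
    for i,k in enumerate(ks):
        o=p[3*i:3*i+3];F=fr(p[9])
        for u,v,n,c,px in obs[k][1]:
            vv=v+(p[12+i] if n==26 and v>0 else p[15+i] if n==26 else 0)
            if n==9 and c is w: u,vv=np.sign(u)*(obs[k][0]/2+p[10]),np.sign(v)*p[11]
            a.append(proj(c,o+F@np.array([u,vv,n])/1000)[0]-px)
    a=np.array(a)
    if full:return a
    d=[(np.linalg.norm(p[3*i:3*i+2]-p[3*i+3:3*i+5])*1000-125)/3 for i in(0,1)]
    return np.r_[a.ravel(),p[12:]/1.5,d,(p[10]-5)/2,(p[11]-46)/2]
q=least_squares(resj,[.515,.334,.078,.549,.209,.064,.577,.08,.046,14,5,46]+[0]*6,loss='soft_l1',x_scale=[.01]*9+[1]*9).x
if __name__=='__main__':
    print(q[:9].reshape(3,3).round(4),q[9:].round(2));print(resj(q,1).round(1).tolist())
    pickle.dump(dict(o=q[:9].reshape(3,3),yaw=q[9]),open('racks.pkl','wb'))
    def draw(c,box,s):
        x0,y0,x1,y1=box;im=cv2.resize(c['image'][y0:y1,x0:x1],None,fx=s,fy=s,interpolation=cv2.INTER_CUBIC).copy()
        def quad(P,col):
            g=(proj(c,P)-[x0,y0]+.5)*s-.5
            cv2.polylines(im,[np.round(g*8).astype(np.int32)],True,col,1,cv2.LINE_AA,3)
        F=fr(q[9])
        for i,k in enumerate(ks):
            L=obs[k][0]/2;o=q[3*i:3*i+3]
            rect=lambda u0,u1,v0,v1,n:np.array([o+F@np.array(t)/1000 for t in((u0,v0,n),(u0,v1,n),(u1,v1,n),(u1,v0,n))])
            quad(rect(-L-10,L+10,-52,52,9),(255,0,255))
            for v in(-29,29):quad(rect(-L,L,v-15,v+15,0),(0,255,255))
            for v,l in {'long':((29,115),(-29,150)),'middle':((29,115),),'short':((-29,80),)}[k]:quad(rect(-L,-L+l,v-12,v+12,26),(0,255,0))
        return im
    a=draw(w,(66,0,396,172),2.4);b=draw(sd,(250,175,332,277),0.1+2.4)
    s=draw(sd,(255,175,335,275),4.3)
    o=np.zeros((max(a.shape[0],0),800,3),np.uint8);a=a[:,:800];save('pics/ovw.png',a);save('pics/ovs.png',s)
    t=np.zeros((600,800,3),np.uint8);a2=draw(w,(66,0,396,172),1.36);t[:s.shape[0],:s.shape[1]]=s
    a2=a2[:,:];t[:a2.shape[0],350:350+a2.shape[1]]=a2[:,:450];save('pics/ov.png',t)
E
python3 fit2.py
```

```text
[[0.5157 0.3337 0.076 ]
 [0.5497 0.2085 0.0604]
 [0.5757 0.0825 0.0515]] [ 1.381e+01  6.120e+00  4.325e+01 -1.540e+00  4.000e-02 -0.000e+00
 -1.270e+00  0.000e+00  6.900e-01]
[[0.0, -1.3], [1.7, -0.6], [0.5, 0.2], [-0.6, -0.4], [-2.5, 1.7], [-0.0, -1.0], [1.7, -0.4], [-0.2, 0.1], [-1.9, 2.5], [0.3, 0.3], [1.2, -0.3], [0.8, 0.7], [0.4, -3.3], [0.3, 1.6], [-0.2, -0.1], [0.4, 0.3], [-0.5, 0.1], [-0.2, 0.7], [-0.9, 0.2], [0.6, -0.5], [0.4, -1.4], [-0.1, -0.9], [0.4, 0.3], [-0.5, -0.2], [-0.8, 0.9], [2.9, -0.2], [1.1, -0.8], [-1.6, 1.4], [-1.5, -0.7], [-0.4, -1.2]]
```

View pics/ov.png

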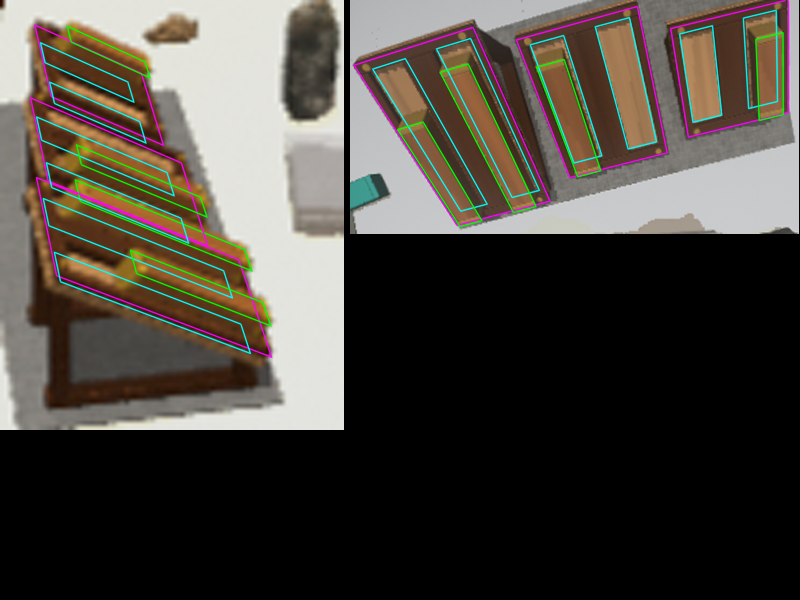

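The overlay matches the long rack well, and the middle and short racks to about 3 mm. I'll hover over middle_1, tilted to the slope, and look close-up.

```bash
cat >> h.py <<'E'
def fr(yaw,s=32): return (R.from_euler('z',yaw,degrees=True)*R.from_euler('y',-s,degrees=True)).as_matrix()
RK=['long','middle','short']
def rk(k,u,v,n):
    d=pickle.load(open('racks.pkl','rb'));y=d['yaw'];F=fr(y)
    Rt=R.from_euler('z',y,degrees=True).as_matrix()@down(0,-32)
    return d['o'][RK.index(k)]+F@np.array([u,v,n])/1000,Rt
E
python3 - <<'E'
from h import *
go(*rk('long',-22.5,28,110)); p,Rt=rk('long',-22.5,28,110);print(p,Rt.round(2))
E
```

```text
shift [ -0.61 -17.49  24.47] turn [  3.93  31.86 -13.59]
[0.43384833 0.34243871 0.15740516] [[ 0.82  0.24  0.51]
 [ 0.2  -0.97  0.13]
 [ 0.53  0.   -0.85]]
```

```bash
python3 -m jog '[[[0,-2,3,0.5,4,-1.7,0.55],[0,-4.5,6,1.2,9,-4,0.55],[0,-7,9,2,15,-6.5,0.55],[-0.5,-10,12.5,2.6,21,-9,0.55],[-0.6,-13,16.5,3.3,26.5,-11.3,0.55],[-0.6,-15.5,20.5,3.93,31.9,-13.6,0.55],[-0.6,-17,23.5,3.93,31.9,-13.6,0.55],[-0.6,-17.5,24.5,3.93,31.9,-13.6,0.55],[-0.6,-17.5,24.5,3.93,31.9,-13.6,0.55],[-0.6,-17.5,24.5,3.93,31.9,-13.6,0.55]]]'
python3 - <<'E'
from h import *
c=cam('wrist');pickle.dump(c,open('pics/w3.pkl','wb'));save('pics/w3.png',cv2.resize(c['image'],(800,600),interpolation=cv2.INTER_CUBIC))
print(r.sense()['time_s']);go(*rk('long',-22.5,28,110))
for n in (26,):
  for u,v in((35,41),(35,17),(-80,41),(-80,17)): print((u,v),(proj(c,rk('long',u,v-1,n)[0])[0]/.7).round())
for u,v in((70,-17),(70,-41)): print((u,v),(proj(c,rk('long',u,v-1,26)[0])[0]/.7).round())
E
```

```text
time_s: 3.65
ee_pos: [0.4336, 0.3435, 0.1575]
eef_rot: [-2.936, -0.357, -0.842]
wrist_force: [-0.1, -0.5, 0.8]
width: 0.0473
grip_force: 0.0
3.7
shift [-0.08  0.13  0.05] turn [-0.05 -0.1   0.05]
(35, 41) [376. 176.]
(35, 17) [433. 176.]
(-80, 41) [379. 419.]
(-80, 17) [428. 419.]
(70, -17) [517.  90.]
(70, -41) [575.  91.]
```

View pics/w3.png

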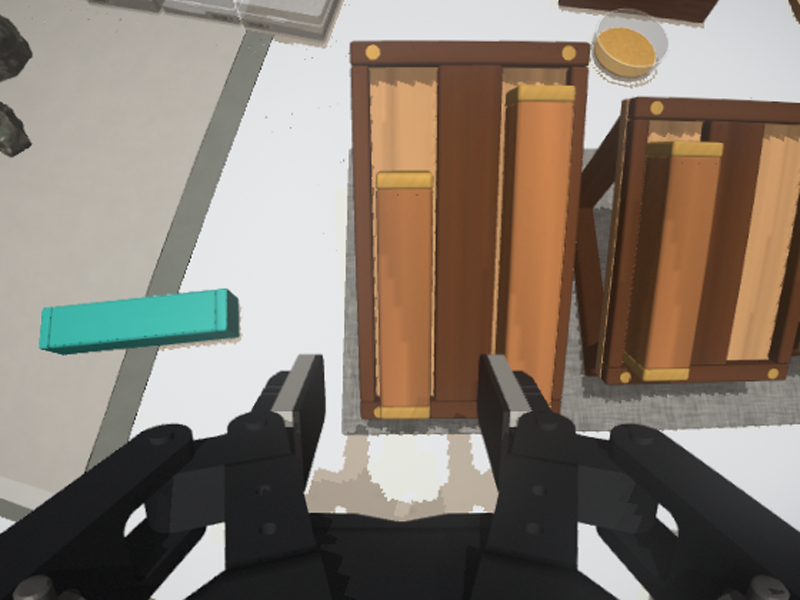

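Middle_1 sits at (377-432, 173-418), within about 1 mm of the prediction, and the middle rack is at (605-800, 98-382). I'll refit with these points added.

Run:
```python
import fit2
from fit2 import *
w3=pickle.load(open('pics/w3.pkl','rb'))
import h
fit2.w=None
A=lambda k,l:obs[k][1].extend([(u,v,n,w3,f8(x,y)) for u,v,n,x,y in l])
A('long',[(86,43.5,9,373,52),(86,-43.5,9,568,52),(35,41,26,377,173),(35,17,26,432,173),(-80,41,26,380,418),(-80,17,26,429,418)])
A('middle',[(68.6,43.5,9,657,108),(-68.6,43.5,9,626,378),(-68.6,-43.5,9,773,374),(52.5,41,26,667,142),(52.5,17,26,722,142)])
fit2.w=w
# use old-image screws with fitted inset too
q=least_squares(resj,fit2.q,loss='soft_l1',x_scale=[.01]*9+[1]*9).x
print(q[:9].reshape(3,3).round(4),q[9:].round(2));
e=resj(q,1); i=0
for k in ks:
    for o in obs[k][1]:
        if o[3] is w3: print(k,o[:3],e[i].round(1))
        i+=1
pickle.dump(dict(o=q[:9].reshape(3,3),yaw=q[9]),open('racks.pkl','wb'))
h.go(*h.rk('long',-22.5,29+q[12],22.5))
```

```text
[[0.5162 0.3333 0.0776]
 [0.5494 0.2066 0.0689]
 [0.5753 0.0832 0.0547]] [14.02  5.4  42.67 -0.74  1.49 -0.   -1.16  0.    0.91]
long (86, 43.5, 9) [-2.8 -0.2]
long (86, -43.5, 9) [1.1 1. ]
long (35, 41, 26) [-0.6  0.3]
long (35, 17, 26) [1.  0.3]
long (-80, 41, 26) [-0.1  0.2]
long (-80, 17, 26) [0.4 0.1]
middle (68.6, 43.5, 9) [-2.3 -0.9]
middle (-68.6, 43.5, 9) [-3.1  0.2]
middle (-68.6, -43.5, 9) [0.  0.9]
middle (52.5, 41, 26) [ 2.5 -0. ]
middle (52.5, 17, 26) [-0.1  1. ]
shift [0.01 0.18 8.69] turn [ 0.07 -0.1  -0.14]
```

```bash
python3 -m jog '[[[0,0.18,3,0,0,0,0.55],[0,0.18,6,0,0,0,0.55],[0,0.18,7.5,0,0,0,0.55],[0,0.18,8.3,0,0,0,0.55],[0,0.18,8.7,0,0,0,0.55],[0,0.18,8.7,0,0,0,0.2],[0,0.18,8.7,0,0,0,0.1],[0,0.18,8.7,0,0,0,0.1],[0,0.18,8.7,0,0,0,0.1],[0,0.18,8.7,0,0,0,0.1]]]' 45; python3 -c "
from h import *
s=r.sense();print(s['moment'],s['wrist_force']);go(*rk('long',-22.5,28.3,22.5))"
```

```text
time_s: 4.7
ee_pos: [0.4789, 0.3542, 0.0854]
eef_rot: [-2.933, -0.359, -0.847]
wrist_force: [-2.8, -3.2, 8.2]
width: 0.0228
grip_force: 45.2
[-0.48712147  0.25134014 -0.14811698] [-2.76671226 -3.22235049  8.22658121]
shift [-0.02  0.11  0.06] turn [ 0.01 -0.21 -0.08]
```

```bash
python3 -m jog '[[[0,0,-0.5,0,0,0,0.1],[0,0,-2,0,0,0,0.1],[0,0,-5,0,0,0,0.1],[0,0,-8,0,0,0,0.1],[0,0,-9,0,0,0,0.1],[0,0,-9,0,0,0,0.1]]]'; python3 -c "
from h import *
s=r.sense();print(s['moment'],s['wrist_force']);go(*rk('middle',0,-29,90))"
```

```text
time_s: 5.3
ee_pos: [0.4314, 0.3432, 0.162]
eef_rot: [-2.932, -0.361, -0.847]
wrist_force: [-0.5, -0.6, -0.4]
width: 0.023
grip_force: 45.1
[-0.14096735  0.63135977 -0.01345248] [-0.51083101 -0.587032   -0.41278644]
shift [ 1.95 19.02  3.19] turn [-0.05 -0.25 -0.01]
```

```bash
python3 -m jog '[[[0,2,0,0,0,0,0.1],[0.3,6,0,0,0,0,0.1],[1,10.5,0.5,0,0,0,0.1],[1.5,15,1.5,0,0,0,0.1],[1.9,18,2.7,0,-0.2,0,0.1],[1.9,19,3.2,0,-0.2,0,0.1],[1.9,19,3.2,0,-0.2,0,0.1],[1.9,19,3.2,0,-0.2,0,0.1]]]'
cat > prof.py <<'E'
# compare trough-floor pixels (light tan) with the model: python3 prof.py rack trough u...
import sys
from h import *
c=cam('wrist');k,v=sys.argv[1],float(sys.argv[2])
pickle.dump(c,open(f'pics/h_{k}.pkl','wb'))
for u in map(float,sys.argv[3:]):
    a,b=proj(c,[rk(k,u,v+25,0)[0],rk(k,u,v-25,0)[0]])
    t=np.linspace(0,1,101)[:,None];q=(a+(b-a)*t).astype(np.float32)
    P=cv2.remap(c['image'],q[:,0].reshape(1,-1),q[:,1].reshape(1,-1),cv2.INTER_LINEAR)[0].astype(int)
    print(u,a.round(),b.round(),'v:R/G', ' '.join(f'{25-i/2:.0f}:{P[i][0]}/{P[i][1]}' for i in range(0,101,4)))
E
python3 prof.py middle -29 -55 50 58; python3 -c "
from h import *
go(*rk('middle',0,-29,90));go(*rk('middle',0,-29,23))"
```

```text
time_s: 6.1
ee_pos: [0.5092, 0.1667, 0.1421]
eef_rot: [-2.936, -0.361, -0.836]
wrist_force: [-0.0, 1.3, -0.4]
width: 0.0229
grip_force: 45.1
-55.0 [245. 283.] [317. 283.] v:R/G 25:48/41 23:37/26 21:36/25 19:162/106 17:182/118 15:184/120 13:187/121 11:188/122 9:188/122 7:189/123 5:187/122 3:184/120 1:181/117 -1:178/116 -3:177/116 -5:176/115 -7:174/113 -9:173/113 -11:172/113 -13:165/107 -15:161/105 -17:160/103 -19:93/62 -21:43/32 -23:44/32 -25:53/45
50.0 [240. 130.] [322. 130.] v:R/G 25:103/67 23:106/70 21:110/72 19:110/73 17:116/89 15:148/116 13:147/115 11:147/115 9:146/114 7:146/114 5:145/113 3:147/114 1:146/115 -1:146/115 -3:147/115 -5:147/115 -7:147/116 -9:147/116 -11:147/116 -13:149/118 -15:147/116 -17:120/87 -19:115/80 -21:110/78 -23:135/128 -25:157/154
58.0 [240. 117.] [322. 117.] v:R/G 25:103/70 23:108/72 21:110/75 19:110/76 17:81/61 15:162/125 13:161/123 11:148/115 9:162/125 7:158/121 5:165/126 3:159/122 1:173/132 -1:171/131 -3:157/122 -5:153/119 -7:161/125 -9:162/125 -11:165/128 -13:158/122 -15:97/72 -17:117/82 -19:116/83 -21:112/82 -23:211/209 -25:235/236
shift [ 0.21  0.07 -0.19] turn [-0.06  0.18  0.04]
shift [0.23 0.08 6.51] turn [-0.06  0.18  0.04]
```

```bash
python3 -m jog '[[[0.2,0.05,2,0,0.2,0,0.1],[0.23,0.05,4,0,0.2,0,0.1],[0.23,0.05,5,0,0.2,0,0.1],[0.23,0.05,5.4,0,0.2,0,0.1],[0.23,0.05,5.6,0,0.2,0,0.1],[0.23,0.05,5.6,0,0.2,0,0.1]]]'; python3 -m jog '[[[0,0,0.15,0,0,0,0.1],[0,0,0.3,0,0,0,0.1],[0,0,0.3,0,0,0,0.1]]]'; python3 -c "
from h import *
go(*rk('middle',0,-29,23))"
```

```text
time_s: 6.75
ee_pos: [0.5402, 0.1744, 0.0967]
eef_rot: [-2.933, -0.362, -0.843]
wrist_force: [-0.2, 0.4, -1.1]
width: 0.0225
grip_force: 45.1
time_s: 7.05
ee_pos: [0.542, 0.174, 0.0941]
eef_rot: [-2.934, -0.36, -0.844]
wrist_force: [0.5, 1.0, -0.1]
width: 0.0228
grip_force: 45.1
shift [-0.06 -0.08  0.64] turn [-0.01 -0.09 -0.02]
```

```bash
python3 -m jog '[[[-0.05,-0.04,0.15,0,0,0,0.1],[-0.05,-0.04,0.3,0,0,0,0.1],[-0.05,-0.04,0.4,0,0,0,0.1],[-0.05,-0.04,0.4,0,0,0,0.1]]]'; python3 -m jog '[[[0,0,0.1,0,0,0,0.1],[0,0,0.15,0,0,0,0.1],[0,0,0.15,0,0,0,0.1]]]'; python3 -c "
from h import *
go(*rk('middle',0,-29,23))"
```

```text
time_s: 7.45
ee_pos: [0.5434, 0.1748, 0.09]
eef_rot: [-2.934, -0.361, -0.843]
wrist_force: [0.1, -0.5, -0.9]
width: 0.0229
grip_force: 45.1
time_s: 7.75
ee_pos: [0.5442, 0.175, 0.0889]
eef_rot: [-2.934, -0.36, -0.843]
wrist_force: [-0.5, -0.2, -1.3]
width: 0.0228
grip_force: 45.1
shift [ 0.01 -0.04  0.06] turn [-0.02 -0.06 -0.02]
```

```bash
for i in 1 2; do python3 -m jog '[[[0,0,0.08,0,0,0,0.1],[0,0,0.12,0,0,0,0.1],[0,0,0.12,0,0,0,0.1]]]' | sed -n '2p;4p'; done; python3 -c "
from h import *
print(r.sense()['time_s']);go(*rk('middle',0,-29,23))"
```

```text
ee_pos: [0.5448, 0.1752, 0.0879]
wrist_force: [-0.1, -0.4, -0.5]
ee_pos: [0.5451, 0.1753, 0.0876]
wrist_force: [-15.3, -4.6, 16.6]
8.35
shift [-0.   -0.03 -0.09] turn [ 0.03 -0.09  0.01]
```

```bash
python3 -m jog '[[[0,0,-0.06,0,0,0,0.3],[0,0,-0.06,0,0,0,0.4],[0,0,-0.06,0,0,0,0.45],[0,0,-0.06,0,0,0,0.45],[0,0,-0.06,0,0,0,0.45],[0,0,-1,0,0,0,0.45],[0,0,-3,0,0,0,0.45],[0,0,-6.5,0,0,0,0.45],[0,0,-10,0,0,0,0.45],[0,0,-12,0,0,0,0.45],[0,0,-12,0,0,0,0.45]]]'; python3 prof.py middle -29 -50 0 40
python3 - <<'E'
from h import *
c=pickle.load(open('pics/h_middle.pkl','rb'))
# along the trough centre, top face n=26: brass/wood profile
for u in range(40,66,3):
    p=proj(c,rk('middle',u,-29,26)[0])[0];print(u,p.round(),c['image'][int(p[1]),int(p[0])])
Rt=down(0);go([0.4948,-0.2779,0.12],Rt);go([0.42,-0.10,0.28],Rt)
E
```

```text
time_s: 9.45
ee_pos: [0.4843, 0.1601, 0.1918]
eef_rot: [-2.932, -0.36, -0.851]
wrist_force: [-0.5, 0.1, -0.2]
width: 0.0382
grip_force: 0.0
-50.0 [251. 252.] [310. 252.] v:R/G 25:99/62 23:102/64 21:106/66 19:110/68 17:89/57 15:200/152 13:147/106 11:179/117 9:187/122 7:191/124 5:192/125 3:194/128 1:196/129 -1:191/126 -3:176/116 -5:172/114 -7:170/112 -9:167/111 -11:164/107 -13:145/103 -15:78/53 -17:105/68 -19:105/67 -21:104/67 -23:121/105 -25:149/145
0.0 [249. 195.] [311. 195.] v:R/G 25:102/62 23:103/64 21:106/66 19:108/67 17:86/55 15:203/153 13:143/100 11:180/117 9:184/120 7:185/121 5:179/118 3:174/114 1:180/117 -1:181/118 -3:178/116 -5:177/116 -7:177/116 -9:177/116 -11:176/116 -13:145/101 -15:97/63 -17:110/70 -19:106/67 -21:102/64 -23:129/117 -25:144/139
40.0 [248. 146.] [312. 146.] v:R/G 25:102/64 23:106/67 21:108/70 19:110/72 17:79/54 15:225/173 13:156/111 11:167/111 9:172/114 7:176/117 5:180/119 3:182/120 1:187/123 -1:189/124 -3:185/123 -5:185/124 -7:186/124 -9:186/124 -11:182/121 -13:140/101 -15:93/64 -17:114/76 -19:112/75 -21:106/72 -23:142/135 -25:159/156
40 [280. 150.] [190 126  79]
43 [280. 145.] [190 124  79]
46 [280. 141.] [192 128  81]
49 [280. 137.] [211 165  89]
52 [280. 132.] [224 179  96]
55 [280. 128.] [202 154 106]
58 [280. 124.] [173 133  97]
61 [280. 119.] [160 124  91]
64 [280. 115.] [105  83  67]
shift [-11.84  42.73   0.84] turn [ -3.92 -32.1   13.64]
shift [ -5.8   23.66 -14.27] turn [ -3.92 -32.1   13.64]
```

```bash
python3 -c "
from h import *
go([.4823,-.1892,.10],down(-0.8))"
```

```text
shift [-12.12  33.82   3.03] turn [ -4.15 -32.08  14.42]
```

```bash
python3 -m jog '[[[-0.5,2,-0.5,-0.4,-3,1.4,0.6],[-2,6,-0.5,-1,-8,3.5,0.6],[-3.5,10.5,-0.5,-1.6,-13,6,0.6],[-5,15,-0.5,-2.3,-18,8,0.6],[-7,19.5,-0.5,-2.9,-23,10.3,0.6],[-9,24,0,-3.5,-27,12.3,0.6],[-10.5,28.5,1,-4.1,-32,14.4,0.6],[-12,32.5,2.5,-4.1,-32,14.4,0.6],[-12.1,33.8,3,-4.1,-32.1,14.4,0.6],[-12.1,33.8,3,-4.1,-32.1,14.4,0.6],[-12.1,33.8,3,-4.1,-32.1,14.4,0.6]]]'
python3 - <<'E'
from h import *
c=cam('wrist');pickle.dump(c,open('pics/w4.pkl','wb'));im=c['image'].astype(int)
m=((im[...,0]>120)&(im[...,0]-im[...,2]>60)).astype(np.uint8)
n,l,st,ce=cv2.connectedComponentsWithStats(m)
for i in range(1,n):
    if st[i,4]>400:
        ys,xs=np.where(l==i);rc=cv2.minAreaRect(np.stack([xs,ys],1).astype(np.float32));b=cv2.boxPoints(rc)
        print(st[i],[tuple(onz(c,p,.026)[:2].round(4)) for p in b])
go([.4823,-.1892,.0225],down(-.8))
E
```

```text
time_s: 10.6
ee_pos: [0.4813, -0.188, 0.0978]
eef_rot: [-3.14, 0.02, 0.009]
wrist_force: [0.7, 0.0, -0.7]
width: 0.0517
grip_force: 0.0
[ 259   89   42  103 3927] [(np.float64(0.5574), np.float64(-0.177)), (np.float64(0.5572), np.float64(-0.1997)), (np.float64(0.4988), np.float64(-0.1998)), (np.float64(0.4991), np.float64(-0.1753))]
[ 405  128   50  127 4419] [(np.float64(0.457), np.float64(-0.2663)), (np.float64(0.5371), np.float64(-0.2663)), (np.float64(0.5352), np.float64(-0.2892)), (np.float64(0.4541), np.float64(-0.2917))]
shift [0.1  0.18 7.6 ] turn [-0.07  0.25  0.15]
```

```bash
python3 -m jog '[[[0.1,0,2.5,0,0.2,0.1,0.6],[0.1,0,5,0,0.2,0.1,0.6],[0.1,0,6.5,0,0.2,0.1,0.6],[0.1,0,7.3,0,0.2,0.1,0.6],[0.1,0,7.6,0,0.2,0.1,0.6],[0.1,0,7.6,0,0.2,0.1,0.2],[0.1,0,7.6,0,0.2,0.1,0.1],[0.1,0,7.6,0,0.2,0.1,0.1],[0.1,0,7.6,0,0.2,0.1,0.1],[0.1,0,7.6,0,0.2,0.1,0.1],[0.1,0,7.6,0,0.2,0.1,0.1],[0.1,0,7.6,0,0.2,0.1,0.1]]]' 45; python3 -m jog '[[[0,0,-0.5,0,0,0,0.1],[0,0,-2.5,0,0,0,0.1],[0,0,-6,0,0,0,0.1],[0,0,-11,0,0,0,0.1],[0,0,-16,0,0,0,0.1],[0,0,-18,0,0,0,0.1],[0,0,-18,0,0,0,0.1]]]';python3 -c "
from h import *
go(*rk('long',0,29,120));go(*rk('long',0,29,90));print(rk('long',0,29,120)[0])"
```

```text
time_s: 11.85
ee_pos: [0.4832, -0.1891, 0.024]
eef_rot: [-3.141, 0.023, -0.003]
wrist_force: [-1.1, 0.7, 7.3]
width: 0.0227
grip_force: 45.0
time_s: 12.55
ee_pos: [0.4841, -0.1898, 0.2072]
eef_rot: [3.14, -0.024, 0.01]
wrist_force: [-0.1, -0.7, -1.8]
width: 0.0227
grip_force: 44.3
shift [ -4.49 -53.52   2.66] turn [  4.3   31.45 -14.46]
shift [ -2.97 -53.94   5.21] turn [  4.3   31.45 -14.46]
[0.44749795 0.34600816 0.17936243]
```

```bash
python3 -m jog '[[[0,-2,-1,0,0,0,0.1],[0,-6,-2,0.3,2,-1,0.1],[-0.5,-11,-2,0.8,6,-3,0.1],[-1,-16,-2,1.5,11,-5,0.1],[-1.5,-21,-2,2.2,16,-7.5,0.1],[-2,-26,-2,2.8,21,-9.6,0.1],[-2.5,-31,-2,3.5,26,-12,0.1],[-3,-36,-1.5,4.3,31.4,-14.4,0.1],[-3.5,-41,-0.5,4.3,31.4,-14.4,0.1],[-4,-46,0.7,4.3,31.4,-14.4,0.1],[-4.3,-50,1.8,4.3,31.4,-14.4,0.1],[-4.5,-53,2.6,4.3,31.4,-14.4,0.1]]]';python3 -c "
from h import *
go(*rk('long',0,29,90))"
```

```text
time_s: 13.75
ee_pos: [0.4447, 0.3319, 0.1785]
eef_rot: [-2.937, -0.36, -0.828]
wrist_force: [0.7, -0.8, -1.9]
width: 0.0226
grip_force: 44.4
shift [ 0.59 -1.3   3.26] turn [-0.16  0.48 -0.09]
```

```bash
python3 -m jog '[[[0.3,-0.8,1,0,0.4,0,0.1],[0.5,-1.2,2,0,0.4,0,0.1],[0.55,-1.25,3,0,0.4,0,0.1],[0.55,-1.25,3.2,0,0.4,0,0.1],[0.55,-1.25,3.2,0,0.4,0,0.1]]]'; python3 prof.py long 29 65 74
python3 - <<'E'
from h import *
c=pickle.load(open('pics/h_long.pkl','rb'))
go(*rk('long',0,29,23))
# held batten upper end: scan along centre line at held plane
T=c['T']
for d in range(66,92,3):
    p=proj(c,T[:3,3]+T[:3,:3]@np.array([d/1000,0,.0035]))[0];print(d,p.round(),c['image'][int(p[1]),int(p[0])])
E
```

```text
time_s: 14.25
ee_pos: [0.463, 0.3469, 0.1537]
eef_rot: [-2.935, -0.359, -0.835]
wrist_force: [0.0, -0.1, -0.6]
width: 0.023
grip_force: 44.5
65.0 [236. 109.] [317. 108.] v:R/G 25:232/232 23:118/85 21:122/87 19:121/85 17:145/102 15:188/126 13:192/130 11:195/132 9:197/133 7:199/134 5:202/135 3:205/136 1:208/139 -1:212/139 -3:214/142 -5:215/142 -7:212/141 -9:211/138 -11:207/135 -13:203/133 -15:199/130 -17:198/129 -19:196/130 -21:170/112 -23:106/69 -25:107/69
74.0 [235.  93.] [317.  93.] v:R/G 25:230/230 23:116/84 21:122/87 19:121/86 17:176/140 15:217/172 13:211/167 11:211/166 9:215/169 7:216/169 5:218/170 3:213/166 1:212/166 -1:216/169 -3:198/154 -5:217/170 -7:217/169 -9:214/167 -11:219/171 -13:221/173 -15:220/174 -17:200/156 -19:220/172 -21:201/156 -23:105/75 -25:107/71
shift [ 0.02 -0.25  6.77] turn [-0.1   0.17 -0.11]
66 [281. 110.] [214 142  88]
69 [281. 102.] [147 115  64]
72 [281.  94.] [189 147  81]
75 [281.  86.] [195 153  85]
78 [281.  77.] [111  79  61]
81 [281.  69.] [115  82  65]
84 [281.  60.] [229 230 231]
87 [281.  51.] [230 230 232]
90 [281.  43.] [228 229 231]
```

```bash
python3 -m jog '[[[-0.1,-0.2,2,0,0.2,0,0.1],[-0.1,-0.25,4,0,0.2,0,0.1],[-0.1,-0.25,5.2,0,0.2,0,0.1],[-0.1,-0.25,5.8,0,0.2,0,0.1],[-0.1,-0.25,6.2,0,0.2,0,0.1],[-0.1,-0.25,6.2,0,0.2,0,0.1]]]'; python3 -c "
from h import *
go(*rk('long',0,29,23))"; python3 -m jog '[[[0,0,0.1,0,0,0,0.1],[0,0,0.2,0,0,0,0.1],[0,0,0.2,0,0,0,0.1]]]';python3 -c "
from h import *
go(*rk('long',0,29,23))"
```

```text
time_s: 14.9
ee_pos: [0.494, 0.3579, 0.1022]
eef_rot: [-2.932, -0.358, -0.843]
wrist_force: [0.1, 1.1, -0.2]
width: 0.0225
grip_force: 44.6
shift [0.01 0.03 0.61] turn [-0.11 -0.12 -0.12]
time_s: 15.2
ee_pos: [0.4951, 0.3583, 0.1007]
eef_rot: [-2.931, -0.358, -0.844]
wrist_force: [-0.3, -0.8, -0.8]
width: 0.0231
grip_force: 44.6
shift [-0.    0.04  0.42] turn [-0.12 -0.15 -0.12]
```

```bash
python3 -m jog '[[[-0.1,0,0.15,0,0,0,0.1],[-0.1,0,0.3,0,0,0,0.1],[-0.1,0,0.3,0,0,0,0.1]]]' | sed -n '2p;4p'; python3 -m jog '[[[0,0,0.06,0,0,0,0.1],[0,0,0.12,0,0,0,0.1],[0,0,0.12,0,0,0,0.1]]]'| sed -n '2p;4p';python3 -c "
from h import *
go(*rk('long',0,29,23))"
```

```text
ee_pos: [0.4952, 0.3584, 0.0986]
wrist_force: [-17.9, -10.9, 21.6]
ee_pos: [0.4953, 0.3584, 0.0985]
wrist_force: [-31.9, -19.7, 38.1]
shift [0.1  0.05 0.23] turn [ 0.03 -0.27 -0.02]
```

```bash
python3 -m jog '[[[0,0,-0.25,0,0,0,0.1],[0,0,-0.25,0,0,0,0.1]]]'|sed -n '2p;4p'; python3 -m jog '[[[0,0,0,0,0,0,0.3],[0,0,0,0,0,0,0.4],[0,0,0,0,0,0,0.45],[0,0,0,0,0,0,0.45],[0,0,0,0,0,0,0.45],[0,0,-1,0,0,0,0.45],[0,0,-3,0,0,0,0.45],[0,0,-6.5,0,0,0,0.45],[0,0,-10,0,0,0,0.45],[0,0,-12,0,0,0,0.45],[0,0,-12,0,0,0,0.45]]]'; python3 prof.py long 29 -60 0 60
python3 - <<'E'
from h import *
c=pickle.load(open('pics/h_long.pkl','rb'))
for u in range(58,88,3):
    p=proj(c,rk('long',u,29,26)[0])[0];print(u,p.round(),c['image'][int(p[1]),int(p[0])])
go([.4955,-.2775,.25],down(0)); go([.4955,-.2775,.10],down(0))
E
```

```text
ee_pos: [0.495, 0.3585, 0.0989]
wrist_force: [-0.3, -0.1, -0.6]
time_s: 17.1
ee_pos: [0.4332, 0.3438, 0.2033]
eef_rot: [-2.928, -0.36, -0.85]
wrist_force: [0.1, 0.5, 0.3]
width: 0.038
grip_force: 0.0
-60.0 [254. 260.] [312. 260.] v:R/G 25:134/130 23:104/85 21:106/71 19:106/70 17:104/69 15:78/58 13:155/104 11:182/121 9:183/122 7:174/115 5:165/109 3:167/111 1:170/112 -1:173/113 -3:179/119 -5:187/122 -7:186/121 -9:183/119 -11:166/108 -13:197/148 -15:186/140 -17:84/54 -19:99/63 -21:99/62 -23:101/64 -25:101/64
0.0 [253. 192.] [314. 192.] v:R/G 25:132/129 23:99/71 21:114/79 19:114/78 17:111/76 15:98/75 13:150/102 11:176/118 9:180/119 7:179/119 5:181/121 3:184/122 1:188/123 -1:190/125 -3:193/127 -5:195/128 -7:190/125 -9:188/122 -11:171/112 -13:198/147 -15:164/122 -17:90/57 -19:101/62 -21:101/63 -23:102/63 -25:102/63
60.0 [251. 118.] [315. 118.] v:R/G 25:225/226 23:115/91 21:116/83 19:115/82 17:112/79 15:153/118 13:153/105 11:182/122 9:185/126 7:188/127 5:193/129 3:198/132 1:201/134 -1:203/134 -3:201/132 -5:196/129 -7:190/126 -9:188/124 -11:173/114 -13:193/145 -15:148/110 -17:95/63 -19:100/65 -21:100/65 -23:101/66 -25:101/65
58 [283. 121.] [203 133  86]
61 [283. 117.] [202 134  86]
64 [283. 113.] [150 119  69]
67 [283. 108.] [204 160  89]
70 [283. 104.] [204 159  90]
73 [283. 100.] [187 143 103]
76 [283.  95.] [142 111  83]
79 [283.  91.] [107  86  68]
82 [283.  86.] [108  77  63]
85 [283.  82.] [110  80  65]
shift [-4.92 61.68 -9.05] turn [ -4.1  -32.13  13.57]
shift [-12.94  61.72   3.63] turn [ -4.1  -32.13  13.57]
```

```bash
python3 -m jog '[[[-0.2,3,-1.5,-0.3,-2,1,0.6],[-0.5,8,-3,-0.8,-6,2.5,0.6],[-1,13,-4,-1.3,-10,4.2,0.6],[-1.4,18,-5,-1.8,-14,6,0.6],[-1.8,23,-6,-2.3,-18,7.6,0.6],[-2.2,28,-7,-2.8,-22,9.3,0.6],[-2.7,33,-7.5,-3.3,-26,11,0.6],[-3.1,38,-8,-3.8,-30,12.7,0.6],[-3.6,43,-8.4,-4.1,-32.1,13.6,0.6],[-4.1,48,-8.7,-4.1,-32.1,13.6,0.6],[-4.5,53,-9,-4.1,-32.1,13.6,0.6],[-4.9,57.5,-9,-4.1,-32.1,13.6,0.6]]]';python3 -c "
from h import *
go([.4955,-.2775,.10],down(0))"
```

```text
time_s: 18.35
ee_pos: [0.4841, -0.2339, 0.247]
eef_rot: [3.14, -0.003, -0.01]
wrist_force: [0.8, -0.2, 0.6]
width: 0.0514
grip_force: 0.0
shift [ 1.25  4.33 14.7 ] turn [ 0.11  0.37 -0.12]
```

```bash
python3 -m jog '[[[0.8,2.5,4,0,0.3,0,0.6],[1.1,4,8.5,0,0.3,0,0.6],[1.1,4.3,13,0,0.3,0,0.6],[1.1,4.3,14.7,0,0.3,0,0.6],[1.1,4.3,14.7,0,0.3,0,0.6],[1.1,4.3,14.7,0,0.3,0,0.6]]]'
python3 - <<'E'
from h import *
c=cam('wrist');im=c['image'].astype(int)
m=((im[...,0]>120)&(im[...,0]-im[...,2]>60)).astype(np.uint8)
n,l,st,ce=cv2.connectedComponentsWithStats(m)
for i in range(1,n):
    if st[i,4]>400:
        ys,xs=np.where(l==i);rc=cv2.minAreaRect(np.stack([xs,ys],1).astype(np.float32));b=cv2.boxPoints(rc)
        print(st[i],[tuple(map(float,onz(c,p,.026)[:2].round(4))) for p in b])
go([.4955,-.2775,.0225],down(0))
E
```

```text
time_s: 18.95
ee_pos: [0.4949, -0.2743, 0.1011]
eef_rot: [3.141, -0.001, 0.0]
wrist_force: [0.5, 0.0, 0.8]
width: 0.0511
grip_force: 0.0
[ 267  153   40   39 1209] [(0.5121, -0.2662), (0.5351, -0.2664), (0.5351, -0.2894), (0.5121, -0.2898)]
[ 458  159   59   59 2697] [(0.532, -0.3814), (0.5324, -0.4187), (0.4951, -0.4256), (0.4953, -0.3864)]
shift [-0.03  0.29  7.98] turn [ 0.1  -0.14 -0.04]
```

```bash
python3 -m jog '[[[0,0.3,2.5,0,0,0,0.6],[0,0.33,5,0,0,0,0.6],[0,0.33,6.8,0,0,0,0.6],[0,0.33,7.6,0,0,0,0.6],[0,0.33,7.9,0,0,0,0.6],[0,0.33,7.9,0,0,0,0.2],[0,0.33,7.9,0,0,0,0.1],[0,0.33,7.9,0,0,0,0.1],[0,0.33,7.9,0,0,0,0.1],[0,0.33,7.9,0,0,0,0.1],[0,0.33,7.9,0,0,0,0.1],[0,0.33,7.9,0,0,0,0.1]]]' 45; python3 -m jog '[[[0,0,-0.5,0,0,0,0.1],[0,0,-2.5,0,0,0,0.1],[0,0,-6,0,0,0,0.1],[0,0,-11,0,0,0,0.1],[0,0,-16,0,0,0,0.1],[0,0,-18,0,0,0,0.1],[0,0,-18,0,0,0,0.1]]]';python3 - <<'E'
from h import *
d=pickle.load(open('racks.pkl','rb'));d['o'][2][2]=.0585;pickle.dump(d,open('racks.pkl','wb'))
go(*rk('short',0,29,110));print(rk('short',0,29,110)[0])
E
```

```text
time_s: 20.2
ee_pos: [0.4963, -0.2779, 0.0244]
eef_rot: [3.14, -0.001, 0.008]
wrist_force: [-0.8, 0.4, 6.3]
width: 0.0227
grip_force: 44.9
time_s: 20.9
ee_pos: [0.4966, -0.2782, 0.2076]
eef_rot: [3.137, -0.001, 0.015]
wrist_force: [0.5, 0.9, -0.6]
width: 0.0225
grip_force: 44.2
shift [  1.43 -37.56   5.44] turn [  4.22  31.33 -13.6 ]
[0.51170502 0.09719945 0.15178529]
```

```bash
python3 -m jog '[[[0,-2,-0.5,0,0,0,0.1],[0,-6,-1,0.3,2,-1,0.1],[0,-11,-1,1,7,-3,0.1],[0,-16,-1,1.7,13,-5.5,0.1],[0.3,-21,-0.5,2.5,19,-8,0.1],[0.6,-26,0,3.3,25,-10.8,0.1],[1,-30.5,1.5,4.2,31.3,-13.6,0.1],[1.3,-34.5,3.5,4.2,31.3,-13.6,0.1],[1.4,-37,5,4.2,31.3,-13.6,0.1],[1.4,-37.5,5.4,4.2,31.3,-13.6,0.1],[1.4,-37.5,5.4,4.2,31.3,-13.6,0.1],[1.4,-37.5,5.4,4.2,31.3,-13.6,0.1]]]'
python3 - <<'E'
from h import *
c=cam('wrist');pickle.dump(c,open('pics/w5.pkl','wb'));save('pics/w5.png',cv2.resize(c['image'],(800,600),interpolation=cv2.INTER_CUBIC))
print(r.sense()['time_s']);go(*rk('short',0,29,23))
for u,v,n in((45,44,0),(45,14,0),(-45,14,0),(35,-17,26),(35,-41,26),(-45,-17,26),(-45,-41,26),(55,52,9),(55,-52,9),(-55,-52,9)): print((u,v,n),(proj(c,rk('short',u,v,n)[0])[0]/.7).round())
E
```

```text
time_s: 22.1
ee_pos: [0.5087, 0.0971, 0.1479]
eef_rot: [-2.935, -0.358, -0.828]
wrist_force: [0.6, -0.1, -0.6]
width: 0.0227
grip_force: 44.3
22.15
shift [0.47 0.06 8.55] turn [-0.2   0.41 -0.21]
(45, 44, 0) [371. 189.]
(45, 14, 0) [435. 188.]
(-45, 14, 0) [432. 364.]
(35, -17, 26) [511. 217.]
(35, -41, 26) [566. 217.]
(-45, -17, 26) [501. 387.]
(-45, -41, 26) [551. 386.]
(55, 52, 9) [352. 168.]
(55, -52, 9) [582. 168.]
(-55, -52, 9) [561. 389.]
```

View pics/w5.png

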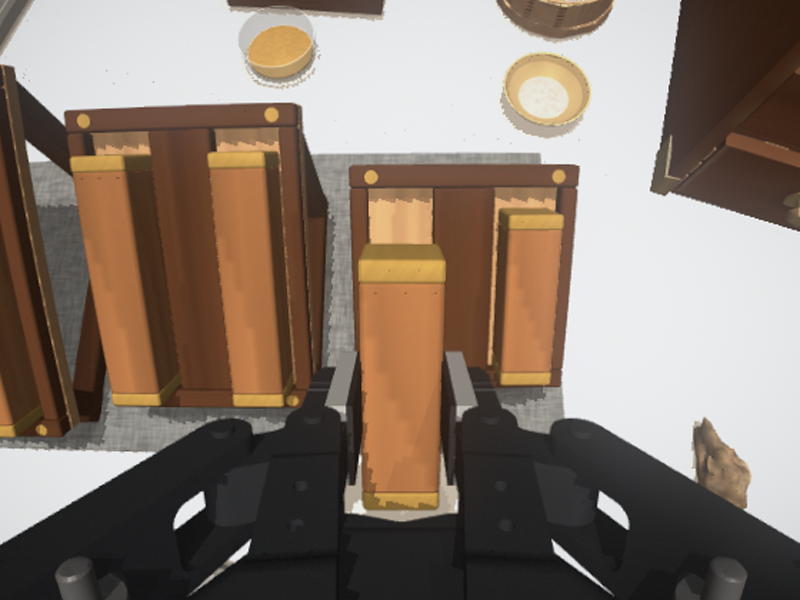

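The picture shows short_1 held at (360-445, 245-508) over the empty trough at (369-433, 188). The panel is at (350-578, 166), within 1 mm of the model. Lowering now.

```bash
python3 -m jog '[[[0.4,-0.04,3,0,0.4,-0.2,0.1],[0.6,-0.04,5.5,0,0.4,-0.2,0.1],[0.6,-0.04,6.8,0,0.4,-0.2,0.1],[0.6,-0.04,7.4,0,0.4,-0.2,0.1],[0.6,-0.04,7.6,0,0.4,-0.2,0.1],[0.6,-0.04,7.6,0,0.4,-0.2,0.1]]]'; python3 -c "
from h import *
go(*rk('short',1,30,23))"; python3 -m jog '[[[0,0,0.15,0,0,0,0.1],[0,0,0.3,0,0,0,0.1],[0,0,0.3,0,0,0,0.1]]]'; python3 -c "
from h import *
go(*rk('short',1,30,23))"
```

```text
time_s: 22.75
ee_pos: [0.5528, 0.1089, 0.0874]
eef_rot: [-2.931, -0.363, -0.841]
wrist_force: [0.7, 0.2, -0.7]
width: 0.0228
grip_force: 44.3
shift [-0.11  0.04  0.98] turn [-0.2  -0.04  0.03]
time_s: 23.05
ee_pos: [0.5543, 0.1096, 0.0849]
eef_rot: [-2.931, -0.364, -0.842]
wrist_force: [0.7, 0.9, 0.3]
width: 0.0223
grip_force: 44.3
shift [-0.12  0.07  0.67] turn [-0.22 -0.06  0.05]
```

```bash
python3 -m jog '[[[0,0.05,0.15,0,0,0,0.1],[0,0.05,0.3,0,0,0,0.1],[0,0.05,0.3,0,0,0,0.1]]]' | sed -n '2p;4p'; for i in 1 2; do python3 -m jog '[[[0,0,0.08,0,0,0,0.1],[0,0,0.14,0,0,0,0.1],[0,0,0.14,0,0,0,0.1]]]'| sed -n '2p;4p'; done;python3 -c "
from h import *
go(*rk('short',1,30,23))"
```

```text
ee_pos: [0.5559, 0.1096, 0.0818]
wrist_force: [-0.4, 0.9, -1.4]
ee_pos: [0.5561, 0.1097, 0.0814]
wrist_force: [-18.2, -3.2, 19.1]
ee_pos: [0.5561, 0.1097, 0.0813]
wrist_force: [-43.2, -8.7, 47.1]
shift [-0.08  0.04  0.27] turn [-0.13 -0.03  0.14]
```

```bash
python3 -m jog '[[[0,0,-0.22,0,0,0,0.1],[0,0,-0.22,0,0,0,0.1]]]'|sed -n '2p;4p'; python3 -m jog '[[[0,0,0,0,0,0,0.3],[0,0,0,0,0,0,0.4],[0,0,0,0,0,0,0.45],[0,0,0,0,0,0,0.45],[0,0,0,0,0,0,0.45],[0,0,-1,0,0,0,0.45],[0,0,-3,0,0,0,0.45],[0,0,-6.5,0,0,0,0.45],[0,0,-10,0,0,0,0.45],[0,0,-13,0,0,0,0.45],[0,0,-16,0,0,0,0.45],[0,0,-16,0,0,0,0.45]]]'
python3 - <<'E'
from h import *
c=cam('wrist');s=imaging.camera('side')['image']
a=cv2.resize(c['image'],(400,300),interpolation=cv2.INTER_AREA)
a=cv2.resize(c['image'],(480,360),interpolation=cv2.INTER_AREA)
b=cv2.resize(s[120:290,245:350],None,fx=3,fy=3,interpolation=cv2.INTER_CUBIC)
o=np.zeros((510,800,3),np.uint8);o[:360,:480]=a;o[:510,484:484+315]=b;save('pics/end.png',o);print(r.sense()['time_s'])
E
```

```text
ee_pos: [0.5563, 0.1098, 0.082]
wrist_force: [0.0, -0.4, -1.4]
time_s: 25.35
ee_pos: [0.4829, 0.0881, 0.2146]
eef_rot: [-2.933, -0.359, -0.835]
wrist_force: [0.1, 0.3, -0.3]
width: 0.0383
grip_force: 0.0
25.45
```

View pics/end.png

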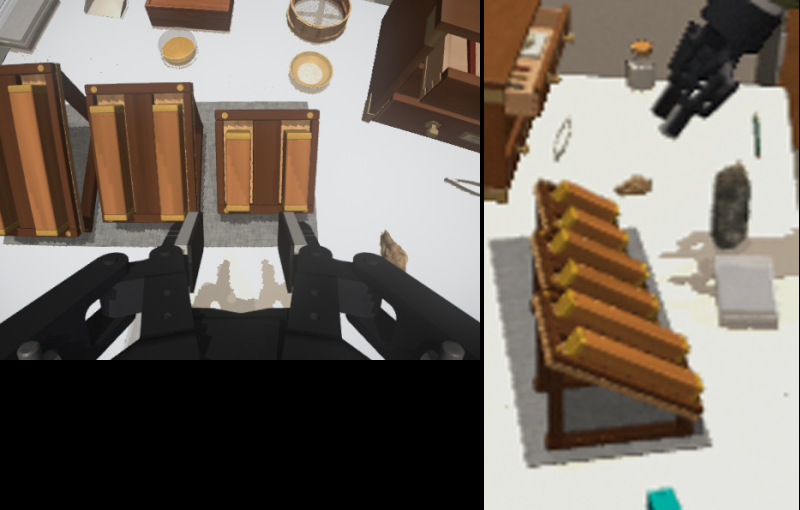

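All six battens lie in their racks, at side-crop rows 185-365 and wrist (225-312, 130-212) for the short rack. The jar, rock, stone and case look undisturbed and the gripper is clear.

```bash
python3 -c "
from bench import job
print(job.hand_in())"
```

```text
the job is handed in; nothing more can be done
None
```

The job is handed in at about 25 s: the last pictures show each rack holding its own two battens down in the troughs and the other things on the table undisturbed; no verdict came back.

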